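# Clear the tube and hold the stock cage's gate ajar by its sagging bolt

## Task

The kraft tube standing in front of the stock cage is in the way of its gate: stand it upright in the empty tube cup and let go of it. Then draw the gate's barrel bolt, which has sagged behind the bent-up lip of its keeper, by lifting it by its red knob while you pull it back, without forcing it against the keeper, and swing the self-closing gate open by about a hand's breadth. Finish still holding the gate ajar there, steady, and leave everything else on the bench where it is.

Things in the scene. Friction and masses are not known exactly. Their poses are not given: they have to be found in the camera images.
- tube: the tube in the way: kraft-brown cardboard mailing tube with white end caps, outside diameter 45 mm, 180 mm long, about 100 g, standing on the bench before the gate. Origin: centre of its lower end, z along the tube to its upper end. It stands in the gate's swing, about 35 to 60 mm clear of the bolt and keeper.
- cup_a: the EMPTY tube cup: black plastic cup screwed to the bench, outside diameter 66 mm, inside diameter 58 mm, rim 100 mm above the bench, inner floor 8 mm above the bench, on a flange of 100 mm diameter. Origin: centre of its underside, z up. Stood in it, the tube's lower end rests on the inner floor, within 7 mm of the cup's axis, and leans by up to 0.14 rad.
- cup_b: the other, identical cup, which already holds the stored tube. Origin as for the empty cup. The two cups may change places.
- tube_stored: white paper tube with blue end caps, 45 mm diameter, 180 mm long, standing in the other cup. Leave it. Origin: centre of its lower end.
- cage: stock cage fixed to the bench: floor 240 x 370 mm, black steel frame and mesh 205 mm high, open above; rolls up to 330 mm high stand in its rear half (over 110 mm behind the gate). Origin: centre of its underside, z up. Its -x axis points out of its front, where the gate is; hinge line at (-0.110, +0.155), keeper post at about (-0.110, -0.160) in this frame.
- gate (a joint): gate angle, rad: 0 shut, grows as it opens out of the cage's front, clockwise seen from above; at most 1.4. Leaf 290 mm wide. A spring closes it: 0.35 N m when shut, 0.6 N m at 0.5 rad (2 to 4 N at the knob). A hand's breadth ajar: 0.25 to 0.50 rad (70 to 140 mm gap at the free stile); aim for 0.37. With the nose in the keeper it moves at most 0.03 rad.
- gate_hinge (a point): point on the gate's vertical hinge line, 205 mm above the bench. Its frame turns with the gate: -y points from the hinge to the free stile along the leaf, -x out of the leaf's front, z up.
- stile (a point): top of the gate's free edge, in the leaf's middle plane, 290 mm from the hinge line
- bolt (a joint): how far the bolt is drawn, m: 0 shot into the keeper, 0.048 fully drawn. It is drawn level along the leaf towards the hinge (+y of gate_hinge) against about 2 N of rubbing. While sagged it moves 2 mm and then catches behind the lip. The nose is past the lip from 0.022 m and out of the keeper, the gate free, from 0.036 m: draw it 0.042 to 0.048 m.
- bolt_lift (a joint): how far the bolt is lifted straight up in its tall worn guide straps, m: 0 sagged (its own 0.25 kg pulls it down), 0.015 at the top of the straps. The nose clears the lip when lifted by 0.007 m or more, and must stay lifted while it is drawn over the lip. Lift by about 0.011 m.
- knob (a point): middle of the red sleeve of the bolt's upright knob: round, vertical, 16 mm diameter, 48 mm high, top 22 mm above this point. Rod axis 48 mm below. 26 mm in front of the leaf's middle plane; 212 mm from the hinge line along the leaf when shot; 218 mm above the bench when sagged. Gate and keeper end 206 mm above the bench. Axes as gate_hinge. Pinch it from above, along the bolt.
- nose (a point): middle of the bolt's burred nose, steel, 26 mm in diameter and 14 mm long, on a rod of 12 mm diameter; it lies behind the lip when shot
- lip (a point): middle of the top edge of the keeper's bent-up, rusty lip on the fixed post, 6 mm thick; the rod lies just above it when sagged. The keeper is a steel loop 42 mm wide along the bolt, 143 to 205 mm above the bench.
- tape_roll: roll of brown packing tape lying flat, 100 mm diameter, 48 mm high. Leave it. Origin: centre of its underside.
- bottle: clear water bottle with blue cap, 60 mm diameter, 165 mm high. Leave it. Origin: centre of its underside.
- mailer: white carton 70 mm x 200 mm x 60 mm high. Leave it. Origin: centre of its underside.
- marker: marker pen lying, white and black, 135 mm long, 17 mm thick. Leave it. Origin on the bench under its middle.
- knife: yellow utility knife lying, 135 mm long, 18 mm thick. Leave it. Origin on the bench under it.
- weight: dark steel paperweight with a knob, 72 mm diameter, 52 mm high, on the print stack. Leave it. Origin: centre of its underside.
- keeper: the bolt's keeper, a steel loop on the cage's fixed post, with a rusty lip bent up on the gate's side. Origin and axes as the gate's hinge when shut, at bench height; its front wall is 182 mm high, with one strap over the top at the far end; it reaches from 298 to 340 mm from the hinge line along the leaf. Bolt pressed against it with more than 40 N counts as forced.
There are look-alikes about, which are no part of the job. Leave any orange look-alike of the tube alone.

How it is judged:
By the outcome, as a careful person would: the job done as asked, in the order asked, and still so for the second after the job is handed in, while the arm keeps its last pose, push and grip.
It also fails if it takes over 61 s, if anything falls off the work surface, if the arm or the gripper's body presses on something with over 40 N, if the wrist force passes 120 N, or if a joint passes its speed limit or range.

## Robot

A 7-joint arm with a two-finger parallel gripper is mounted at the origin on the work surface. World frame = base frame: x ahead of the robot, y to its left, z up, the work surface at z = 0. Lengths are in m, angles in rad, forces in N, time in s.
With the tool pointing down it reaches from about 0.425 to 0.8 m from the base axis. Payload 8.3 kg.
Tool frame: the origin (TCP) lies at the very end of the fingers, on their centre line; the grasp point (between the pads) lies 19 mm behind it; z points along the fingers, y is the direction in which the jaws open and shut (so a half turn about z gives the same grasp; the last joint's range is limited). The gripper opens to 85 mm and grips with 20 to 120 N. Pads are 22 mm wide; open, the fingers measure 114 mm over their backs; the gripper's body (76 mm by 85 mm) begins 54 mm behind the grasp point. The pads swing forward as they close: fully open they stand 13 mm farther back than shut.
Start: joints at [-1.344, 0.383, 0.016, 1.37, -0.006, 1.388, -0.046], TCP at [0.179, 0.599, 0.231] pointing down, gripper open.
Joint ranges: [-2.95, 2.95], [-0.25, 2.06], [-1.52, 1.56], [0.18, 2.33], [-1.44, 4.58], [0.02, 2.06], [-3.01, 3.01]. Speed limits (rad/s): [2.39, 2.39, 3.01, 3.01, 3.14, 3.14, 3.14].

## Interface

Orientations are given as a unit quaternion [w, x, y, z].
In Python, from station import manip, optics gives the robot as it stands.
- The arm moves only by the tool jog_arm, never from a script. Its argument "increments" is a list that holds one entry, the list of rows, each a list of 6 numbers: the shift along the tool's x, y, z in m, then the turn, a rotation vector about the tool's x, y, z in degrees. A call has 1 to 12 rows; each row shifts and turns the commanded pose from where the row before left it, along the tool's axes as they then stand; what a row does not reach is not made up. A row lasts 1/8 s, in which the tool goes at most 62.5 mm and 10.7 degrees, less where a joint would pass 70% of its speed; a pose out of reach is approached as far as the arm can. A call with a gripper value outside its range is refused whole. "grip" is the closure, from -1 (fully open) to 1 (shut), set as the call begins (left out, the last holds). The fingers move at their own pace and stop on an object; "squeeze" is the grip in N (left out, the last holds). Time passes only in rows, so rows that do not move let the fingers close. It gives the time, the measured TCP pose, the force and the opening at its end, in the units of the state.
- manip.observe(): the state, without advancing time (a new reading comes with each control period).
- optics.camera(name): name is "scene" or "side" or "wrist"; returns a dict with "pixels" (480x640x3 uint8, red, green, blue), "z_map" (480x640 float32, m along the optical axis (not along the pixel's ray), 0 where there is no reading), "mtx" (3x3 intrinsics, pixels), "world_from_camera" (4x4, takes a point from camera to world coordinates); the wrist camera has in their place "mount" (4x4, takes a point from camera to tool coordinates, whose origin is the TCP and whose axes are the flange's). Camera axes: x right, y down, z forward; pixel columns grow to the right and rows downward; lengths in m; the calibration is good to about 2 mm. A picture is of the moment at which its call begins: read the wrist's pose just before it.
- manip.finish_job(): hands the job in, once; it reports no verdict.
The state is a dict: "clock": time; "qpos": joint angles; "qvel": joint speeds; "joint_efforts": joint torques, N m; "tool_pos": TCP position; "ee_rot": TCP orientation; "contact_force": force on the tool from outside, world axes, zero at the start; "ft_torque": the same for the moment, N m; "gripper_width": finger opening in m.
Only numpy, scipy, OpenCV 4.12 (cv2) and the standard library are available. Lean on these libraries where they do the work, as an engineer would, in place of code of your own. Each camera call takes 0.05 s, during which the arm holds its last target. There are 200 camera calls.

## Working session

There is one attempt and no reset: what is moved stays moved. The work goes in short steps, Python scripts to look and compute and a tool call to move; the robot and the scene stay as the last step left them, time stands still between calls to the robot, and variables do not carry over. Pictures are saved under pics/ and viewed, on a budget of 10 in all, crops included, one or two more only if the job needs it, and the job is handed in when it is done.

Besides the shell and the picture viewer there is one more tool, called after "Call:" by a JSON object that holds its "fn" and its "kwargs", one argument or row to a line. jog_arm: Moves the arm, as the interface text tells. Its arguments: {"type":"object","properties":{"increments":{"type":"array","items":{"type":"array","items":{"type":"array","items":{"type":"number"}}}},"grip":{"type":"number"},"squeeze":{"type":"number"}},"required":["increments"]}

```bash
mkdir -p pics; ls
cat > h.py <<'E'
import numpy as np, cv2
from station import manip, optics
def save(c,n,box=None,s=1):
    p=c["pixels"]
    if box: p=p[box[1]:box[3],box[0]:box[2]]
    if s!=1: p=cv2.resize(p,None,fx=s,fy=s)
    cv2.imwrite(f"pics/{n}.png",p[:,:,::-1])
def cloud(c,T=None):
    T=c["world_from_camera"] if T is None else T
    z=c["z_map"];v,u=np.mgrid[:480,:640];K=np.array(c["mtx"])
    P=np.stack([(u-K[0,2])/K[0,0]*z,(v-K[1,2])/K[1,1]*z,z],-1)
    W=P@np.array(T)[:3,:3].T+np.array(T)[:3,3]; W[z==0]=np.nan
    return W
E
python3 - <<'E'
from h import *
o=manip.observe();print(o)
for n in("scene","side"):
    c=optics.camera(n);save(c,n)
    np.savez(f"{n}.npz",**{k:c[k] for k in("pixels","z_map","mtx","world_from_camera")})
    print(c["world_from_camera"],c["mtx"])
E
```

```text
pics
{'clock': 0.0, 'qpos': array([-1.34387475,  0.3842551 ,  0.01636445,  1.37115671, -0.00628323,
        1.38822711, -0.04651743]), 'qvel': array([-2.68678998e-04,  4.07561760e-04,  1.15852615e-03,  6.62610535e-04,
        1.92202306e-03, -1.56490019e-07, -1.25132111e-03]), 'joint_efforts': array([ 2.62940302e-04, -6.27601075e+01,  8.44640359e-01, -3.71837568e+01,
        1.65182428e-02,  1.39649029e-02, -4.09615723e-06]), 'tool_pos': array([0.17843303, 0.59845197, 0.2302671 ]), 'ee_rot': array([-1.19036246e-04,  1.44375290e-01,  9.89522500e-01, -9.91209564e-04]), 'contact_force': array([ 0.26470008,  0.27105525, -0.62717259]), 'ft_torque': array([-0.01038496,  0.01191425,  0.01654924]), 'gripper_width': 0.085278060814811}
[[ 0.76124825  0.42746908 -0.48761797  1.12083612]
 [ 0.64820604 -0.522689    0.55373742 -0.7328616 ]
 [-0.01816692 -0.73760856 -0.67498413  0.92961665]
 [ 0.          0.          0.          1.        ]] [[532.44090598   0.         311.40067465]
 [  0.         532.44090598 243.52259405]
 [  0.           0.           1.        ]]
[[ 0.96773822 -0.1732282   0.18296101  0.38597446]
 [-0.25192613 -0.67677943  0.69173899 -0.80581552]
 [ 0.00399554 -0.71551492 -0.69858603  0.86970937]
 [ 0.          0.          0.          1.        ]] [[461.13205368   0.         313.02924383]
 [  0.         461.13205368 239.31013061]
 [  0.           0.           1.        ]]
```

View pics/scene.png

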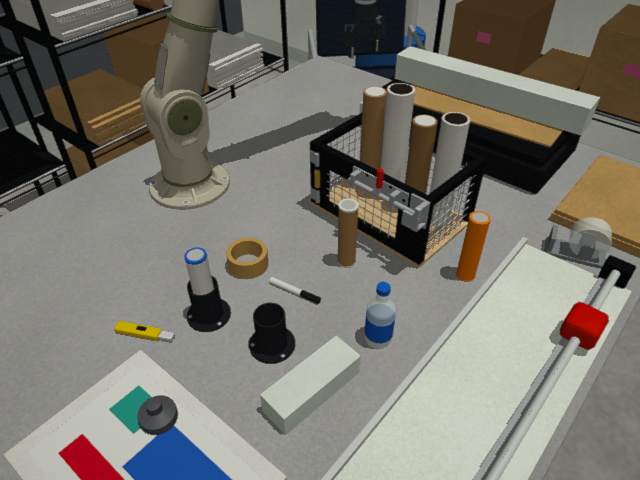

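View pics/side.png

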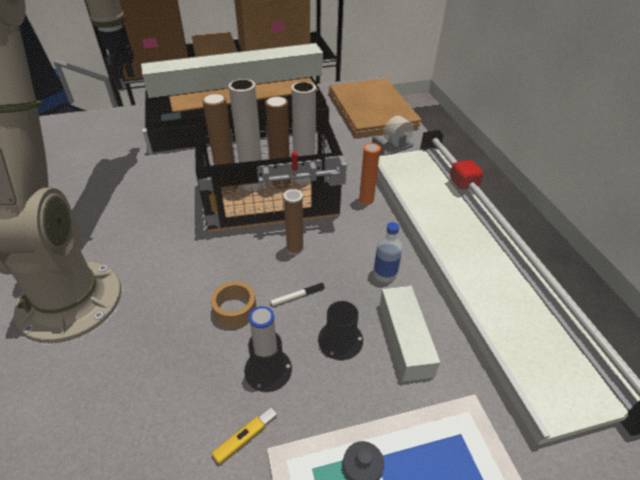

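Candidates for the tube: kraft tube at scene (347,232), orange look-alike (473,245), and kraft rolls in the cage (374,130) and (422,150). I choose the kraft one with the white cap in front of the gate. The empty cup is at scene (270,332) and the stored tube's cup at (205,290). The knob is at scene (380,178) / side (294,160).

```bash
cat > m.py <<'E'
from h import *
from scipy.optimize import least_squares
def fitc(P,r):
    f=lambda p:np.hypot(P[:,0]-p[0],P[:,1]-p[1])-r
    s=least_squares(f,P[:,:2].mean(0),loss='soft_l1',f_scale=.003);return s.x,np.abs(s.fun).mean()
if __name__=="__main__":
  B={"scene":dict(tube=(325,190,370,275),cup=(240,295,300,365),cupb=(180,240,235,330),knob=(365,160,395,195),orange=(450,205,495,285),bottle=(360,280,400,350),roll=(222,235,272,280)),
   "side":dict(tube=(275,182,312,258),cup=(315,300,368,360),cupb=(240,300,295,390),knob=(282,145,305,172),orange=(355,140,385,208),bottle=(370,222,405,285),roll=(208,280,260,330))}
  for n in B:
    c=dict(np.load(n+".npz"));W=cloud(c);I=c["pixels"].astype(int)
    for k,(a,b,d,e) in B[n].items():
        P=W[b:e,a:d].reshape(-1,3);C=I[b:e,a:d].reshape(-1,3)
        m=np.isfinite(P[:,2])
        if k=="knob": m&=(C[:,0]>110)&(C[:,1]<60)&(C[:,2]<60)
        P=P[m]
        if k=="knob":print(n,k,len(P),np.median(P,0),P.min(0),P.max(0));continue
        zt=np.percentile(P[:,2],99.5)
        lo,hi,r={"tube":(.03,.165,.0225),"cup":(.02,.095,.033),"cupb":(.02,.09,.033),"orange":(.03,.165,.0225),"bottle":(.02,.1,.03),"roll":(.005,.04,.05)}[k]
        Q=P[(P[:,2]>lo)&(P[:,2]<hi)]
        med=np.median(Q,0);Q=Q[np.hypot(*(Q-med)[:,:2].T)<.12]
        t=P[(P[:,2]>zt-.006)]
        print(n,k,len(Q),"ztop",zt.round(3),"fit",fitc(Q,r),"top mid",t.mean(0).round(4),(t.min(0)[:2]+t.max(0)[:2])/2)
E
python3 m.py
```

```text
scene tube 818 ztop 0.181 fit (array([0.55715791, 0.03707118]), np.float64(0.0016505608453616933)) top mid [0.5591 0.0347 0.1787] [0.55740329 0.03641104]
scene cup 1181 ztop 0.1 fit (array([ 0.5915877 , -0.26782548]), np.float64(0.002114263991724391)) top mid [ 0.5919 -0.2679  0.0974] [ 0.59104999 -0.26771838]
scene cupb 701 ztop 0.189 fit (array([ 0.42226469, -0.29848242]), np.float64(0.0012759369078252105)) top mid [ 0.4248 -0.3     0.1871] [ 0.4240446 -0.2991986]
scene knob 41 [0.58624731 0.11898186 0.23564483] [0.44931815 0.11325909 0.0799905 ] [0.59046743 0.31329958 0.24039202]
scene orange 1001 ztop 0.181 fit (array([0.8086073 , 0.18218497]), np.float64(0.005471177586719649)) top mid [0.809  0.18   0.1786] [0.80857188 0.18163549]
scene bottle 725 ztop 0.165 fit (array([ 0.75557464, -0.10859403]), np.float64(0.0008909968270391336)) top mid [ 0.7569 -0.1102  0.1629] [ 0.7567471  -0.10890153]
scene roll 725 ztop 0.05 fit (array([ 0.38019528, -0.13035704]), np.float64(0.006014953532715524)) top mid [ 0.3784 -0.1305  0.0465] [ 0.37721732 -0.12772895]
side tube 712 ztop 0.181 fit (ar
[... 334 characters left out ...]
29865855]), np.float64(0.0012789191232413764)) top mid [ 0.4242 -0.3008  0.1874] [ 0.424008   -0.29953985]
side knob 16 [0.5817324  0.11873641 0.23810111] [0.57640241 0.11279765 0.23601062] [0.58720577 0.12766334 0.24084672]
side orange 703 ztop 0.181 fit (array([0.81095117, 0.18186769]), np.float64(0.0073020074728856015)) top mid [0.8091 0.1789 0.1792] [0.80979798 0.18017171]
side bottle 580 ztop 0.166 fit (array([ 0.75784891, -0.10908635]), np.float64(0.0009044949353953387)) top mid [ 0.7567 -0.1114  0.164 ] [ 0.7567897  -0.11055569]
side roll 667 ztop 0.189 fit (array([ 0.38390892, -0.13532588]), np.float64(0.005842135513954703)) top mid [ 0.4126 -0.2989  0.1873] [ 0.41241465 -0.29902595]
```

Run:
```python
from h import *
c=dict(np.load("scene.npz"));d=dict(np.load("side.npz"))
a=cv2.resize(c["pixels"][125:275,300:490],None,fx=4,fy=4,interpolation=cv2.INTER_CUBIC)
cv2.imwrite("pics/crop1.png",a[:600,:760,::-1])
W=cloud(c);D=cloud(d)
# gate plane/tops: points with z .195-.212 in cage region
for n,X in(("scene",W),("side",D)):
    P=X.reshape(-1,3);P=P[np.isfinite(P[:,2])&(P[:,2]>.198)&(P[:,2]<.210)&(P[:,0]>.3)]
    H=cv2.minAreaRect((P[:,:2]*1000).astype(np.float32));print(n,len(P),H, P.min(0),P.max(0))
```

```text
scene 4898 ((577.7340087890625, 466.097900390625), (532.4715576171875, 762.5028686523438), 2.1289188861846924) [0.30042952 0.08922508 0.19800198] [0.83237624 0.85609838 0.20995177]
side 4105 ((1211.2144775390625, 550.84814453125), (1819.4832763671875, 790.2034912109375), 7.133100986480713) [0.30082755 0.08947746 0.19802063] [2.06989392 1.05533271 0.20998385]
```

View pics/crop1.png

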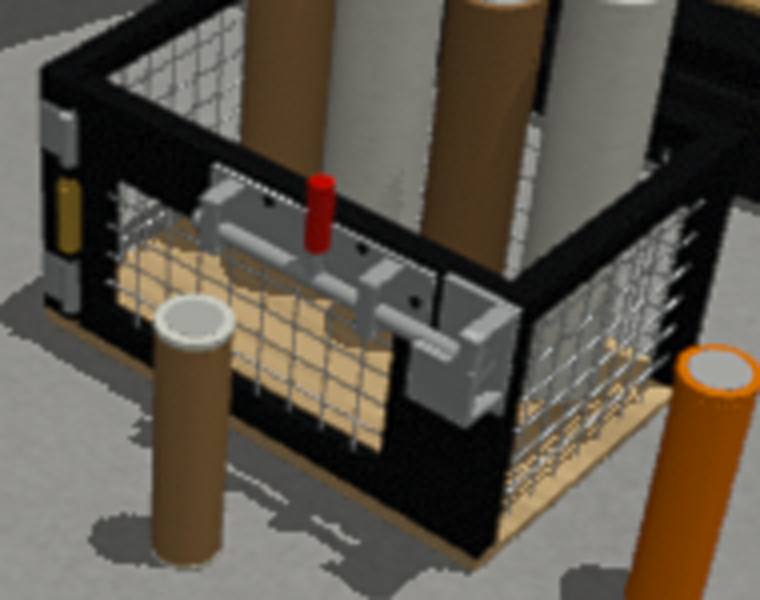

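The crop confirms it: the kraft tube stands in front of the gate's centre (crop 195,430). The knob (crop 320,215), keeper (crop 460,350) and hinge (crop 65,210) are seen, and the gate's free end points to +x. Next comes the exact gate line.

Run:
```python
from h import *
from m import fitc
for n in("scene","side"):
    c=dict(np.load(n+".npz"));X=cloud(c);P=X.reshape(-1,3);C=c["pixels"].reshape(-1,3).astype(int)
    m=np.isfinite(P[:,2])&(P[:,2]>.196)&(P[:,2]<.210)&(P[:,0]>.3)&(P[:,0]<.85)&(P[:,1]<.5)&(P[:,1]>0)&(C.max(1)<60)
    Q=P[m]; 
    for x in np.arange(.32,.80,.03):
        b=Q[abs(Q[:,0]-x)<.008]
        if len(b): 
            y0=b[:,1].min(); t=b[b[:,1]<y0+.03]; print(n,x.round(2),y0.round(4),t[:,1].max().round(4),len(b))
    # red knob
    r=(C[:,0]>100)&(C[:,1]<50)&(C[:,2]<50)&np.isfinite(P[:,2])&(np.hypot(P[:,0]-.585,P[:,1]-.12)<.05)&(P[:,2]>.18)
    K=P[r];print("knob",len(K),K.min(0),K.max(0),fitc(K,.008))
```

```text
scene 0.35 0.1511 0.181 166
scene 0.38 0.1486 0.1722 46
scene 0.41 0.1458 0.1655 40
scene 0.44 0.1442 0.166 40
scene 0.47 0.1433 0.1643 42
scene 0.5 0.1417 0.1639 39
scene 0.53 0.1339 0.162 37
scene 0.56 0.1375 0.1483 16
scene 0.59 0.1332 0.1571 63
scene 0.62 0.1346 0.1548 44
scene 0.65 0.1311 0.1549 48
scene 0.68 0.134 0.1513 77
scene 0.71 0.1287 0.1581 410
knob 86 [0.57425677 0.11142226 0.19129071] [0.5915717  0.13054531 0.24039202] (array([0.57996648, 0.12071489]), np.float64(0.0017502983508644115))
side 0.35 0.1509 0.1804 165
side 0.38 0.1477 0.1696 81
side 0.41 0.1464 0.1696 45
side 0.44 0.1435 0.1707 49
side 0.47 0.1426 0.1644 47
side 0.5 0.1403 0.1626 33
side 0.53 0.1307 0.1599 47
side 0.56 0.1359 0.1578 44
side 0.59 0.1383 0.1447 4
side 0.62 0.1346 0.1563 46
side 0.65 0.1315 0.1546 32
side 0.68 0.1368 0.1501 17
side 0.71 0.1364 0.1633 226
knob 13 [0.57640241 0.11279765 0.2353799 ] [0.58579064 0.12284643 0.23968574] (array([0.57538874, 0.12038974]), np.float64(0.0020431128218447313))
```

Call:
{"fn": "jog_arm", "kwargs": {
  "increments": [
    [[0,0,-0.025,0,0,10.5],[0,0,-0.025,0,0,10.5],[0,0,-0.025,0,0,10.5],[0,0,-0.025,0,0,10.5],[0,0,-0.025,0,0,10.5],[0,0,-0.025,0,0,10.5],[0,0,-0.025,0,0,10.4],[0,0,0,0,0,0]]
  ],
  "grip": -1
}}

```text
clock: 1.1
tool_pos: [0.1787, 0.5994, 0.408]
ee_rot: [-0.001, 0.707, 0.707, 0.001]
contact_force: [0.1, 0.6, 0.1]
gripper_width: 0.0856
```

Call:
{"fn": "jog_arm", "kwargs": {
  "increments": [
    [[-0.04,0.028,0,0,0,0],[-0.04,0.028,0,0,0,0],[-0.04,0.028,0,0,0,0],[-0.04,0.028,0,0,0,0],[-0.04,0.028,0,0,0,0],[-0.04,0.028,0,0,0,0],[-0.04,0.028,0,0,0,0],[-0.04,0.028,0,0,0,0],[-0.04,0.028,0,0,0,0],[-0.04,0.028,0,0,0,0],[-0.04,0.028,0,0,0,0],[-0.04,0.028,0,0,0,0]]
  ]
}}

```text
clock: 2.6
tool_pos: [0.5149, 0.1176, 0.4051]
ee_rot: [-0.0, 0.706, 0.708, -0.001]
contact_force: [0.1, 1.1, 0.8]
gripper_width: 0.0855
```

Call:
{"fn": "jog_arm", "kwargs": {
  "increments": [
    [[-0.04,0.022,0.02,0,0,0],[-0.041,0.022,0.02,0,0,0],[0,0,0.02,0,0,0],[0,0,0,0,0,0],[0,0,0,0,0,0]]
  ]
}}

```text
clock: 3.22
tool_pos: [0.5584, 0.0387, 0.3465]
ee_rot: [-0.0, 0.706, 0.708, -0.0]
contact_force: [0.5, 0.1, 1.2]
gripper_width: 0.0854
```

```bash
cat >> h.py <<'E'
from scipy.spatial.transform import Rotation as R
def pose(o):
    T=np.eye(4);q=o["ee_rot"];T[:3,:3]=R.from_quat([q[1],q[2],q[3],q[0]]).as_matrix();T[:3,3]=o["tool_pos"];return T
def wrist(n,box=None,s=1):
    o=manip.observe();c=optics.camera("wrist");T=pose(o)@np.array(c["mount"]);save(c,n,box,s);W=cloud(c,T)
    np.savez(n+".npz",W=W,I=c["pixels"],T=T,K=c["mtx"]);return o,c,W
E
python3 - <<'E'
from h import *
from m import fitc
o,c,W=wrist("w1");print(o["tool_pos"],c["mount"])
P=W.reshape(-1,3);C=c["pixels"].reshape(-1,3).astype(int);f=np.isfinite(P[:,2])
d=np.hypot(P[:,0]-.558,P[:,1]-.036)<.035
t=P[f&d&(P[:,2]>.165)&(P[:,2]<.195)]
print("tube",len(t),t.min(0),t.max(0),(t.min(0)+t.max(0))/2)
k=P[f&(C[:,0]>90)&(C[:,1]<50)&(C[:,2]<50)&(P[:,2]>.18)];print("knob",len(k))
if len(k): print(k.min(0),k.max(0))
E
```

```text
[0.55839327 0.03874521 0.34646871] [[ 1.15195658e-03 -9.59977561e-01 -2.80074552e-01  7.19980146e-02]
 [ 9.99999169e-01  1.26782376e-03 -2.32533579e-04  2.54365109e-05]
 [ 5.78312189e-04 -2.80074052e-01  9.59978224e-01 -1.41948827e-01]
 [ 0.00000000e+00  0.00000000e+00  0.00000000e+00  1.00000000e+00]]
tube 2944 [0.53383401 0.01490266 0.16501553] [0.57947861 0.06063209 0.18268295] [0.55665631 0.03776738 0.17384924]
knob 63
[0.57274202 0.11535199 0.2355085 ] [0.58748585 0.12919548 0.23991138]
```

View pics/w1.png

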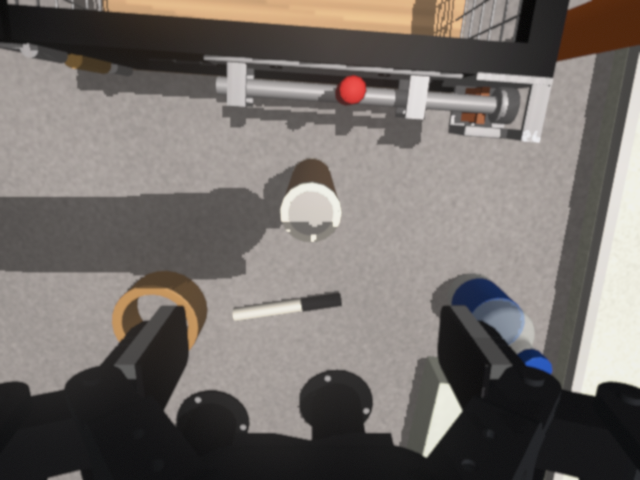

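Picture 4 shows the tube top at (311,208), the knob at (352,90) and the nose with lip and keeper at about (500,105). The positions agree with the fixed cameras. I'll descend on the tube with the jaws along x.

Call:
{"fn": "jog_arm", "kwargs": {
  "increments": [
    [[-0.0015,-0.001,0.036,0,0,0],[0,0,0.036,0,0,0],[0,0,0.036,0,0,0],[0,0,0.036,0,0,0],[0,0,0.036,0,0,0],[0,0,0.036,0,0,0],[0,0,0,0,0,0],[0,0,0,0,0,0]]
  ]
}}

```text
clock: 4.28
tool_pos: [0.5586, 0.0368, 0.1321]
ee_rot: [0.001, 0.707, 0.707, 0.001]
contact_force: [-0.0, 0.1, 0.5]
gripper_width: 0.0852
```

Call:
{"fn": "jog_arm", "kwargs": {
  "increments": [
    [[0,0,0,0,0,0],[0,0,0,0,0,0],[0,0,0,0,0,0],[0,0,0,0,0,0],[0,0,0,0,0,0],[0,0,0,0,0,0],[0,0,0,0,0,0]]
  ],
  "grip": 1,
  "squeeze": 30
}}

```text
clock: 5.15
tool_pos: [0.5579, 0.0365, 0.1313]
ee_rot: [0.0, 0.707, 0.707, 0.001]
contact_force: [-1.5, 0.2, 4.8]
gripper_width: 0.0441
```

Call:
{"fn": "jog_arm", "kwargs": {
  "increments": [
    [[0,0,-0.02,0,0,0],[0,0,-0.03,0,0,0],[0,0,-0.03,0,0,0],[0,0,-0.03,0,0,0],[0,0,-0.03,0,0,0],[-0.02,0.002,0,0,0,0],[-0.035,0.004,0,0,0,0],[-0.035,0.004,0,0,0,0],[-0.035,0.004,0,0,0,0],[-0.035,0.004,0,0,0,0],[-0.035,0.004,0,0,0,0],[-0.035,0.004,0,0,0,0]]
  ]
}}

```text
clock: 6.65
tool_pos: [0.5836, -0.1945, 0.2704]
ee_rot: [-0.0, 0.707, 0.707, 0.0]
contact_force: [-0.0, 0.3, -1.0]
gripper_width: 0.0443
```

Call:
{"fn": "jog_arm", "kwargs": {
  "increments": [
    [[-0.035,0.004,0,0,0,0],[-0.025,0.003,0,0,0,0],[-0.015,0.001,0,0,0,0],[0,0,0,0,0,0],[0,0,0,0,0,0],[0,0,0,0,0,0]]
  ]
}}

```text
clock: 7.4
tool_pos: [0.592, -0.2671, 0.2704]
ee_rot: [-0.0, 0.706, 0.708, 0.0]
contact_force: [-0.1, 0.3, -1.1]
gripper_width: 0.0442
```

Run:
```python
from h import *
from m import fitc
print(manip.observe()["tool_pos"])
for n,cb,tb in(("scene",(235,290,305,370),0),("side",(310,295,375,365),0)):
    c=optics.camera(n);W=cloud(c);save(c,n+"2");np.savez(n+"2.npz",W=W,I=c["pixels"])
    P=W.reshape(-1,3);C=c["pixels"].reshape(-1,3).astype(int);P0=P
    f=np.isfinite(P[:,2])&(np.hypot(P[:,0]-.592,P[:,1]+.268)<.06)
    br=f&(C[:,0]>C[:,2]+15)&(P[:,2]>.13)
    for a,b in((.13,.17),(.17,.21),(.21,.25)):
        q=P[br&(P[:,2]>a)&(P[:,2]<b)]
        if len(q)>20:print(n,"tube",a,b,len(q),fitc(q,.0225))
    print("low",P[br][:,2].min() if br.any() else None)
    q=P[f&(C.max(1)<70)&(P[:,2]>.02)&(P[:,2]<.095)];print("cup",fitc(q,.033),len(q))
```

```text
[ 0.59200233 -0.26707454  0.27040155]
scene tube 0.13 0.17 232 (array([ 0.59124712, -0.2665977 ]), np.float64(0.0007783507799667028))
scene tube 0.17 0.21 340 (array([ 0.59151143, -0.26648919]), np.float64(0.0007517929577339844))
scene tube 0.21 0.25 362 (array([ 0.59192696, -0.2665287 ]), np.float64(0.0007498042874067189))
low 0.1395564630398145
cup (array([ 0.591561 , -0.2676327]), np.float64(0.0020219869344505715)) 1085
side tube 0.13 0.17 197 (array([ 0.59338123, -0.2671519 ]), np.float64(0.0006077734076936421))
side tube 0.17 0.21 300 (array([ 0.59353634, -0.26694005]), np.float64(0.0006304453518475311))
side tube 0.21 0.25 327 (array([ 0.59373692, -0.26702152]), np.float64(0.0006318845078056058))
low 0.14029554754073426
cup (array([ 0.59205034, -0.26855278]), np.float64(0.0020490195689853575)) 967
```

View pics/side2.png

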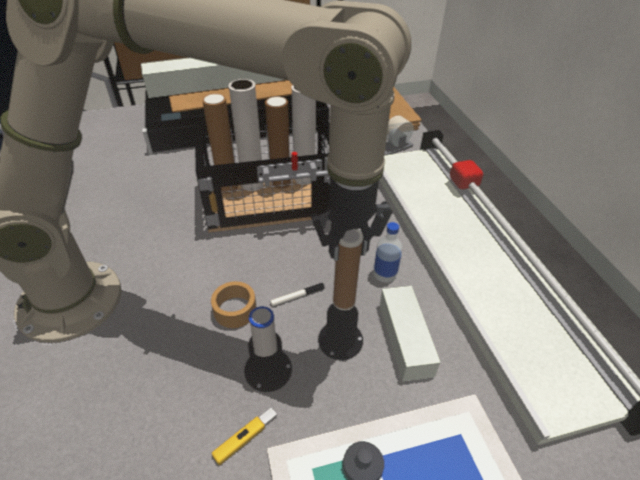

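Picture 5 shows the held tube (345,275) upright over the empty cup (342,330), aligned to within about 1.5 mm. I'll lower it.

Call:
{"fn": "jog_arm", "kwargs": {
  "increments": [
    [[-0.001,0,0.015,0,0,0],[0,0,0.02,0,0,0],[0,0,0.02,0,0,0],[0,0,0.02,0,0,0],[0,0,0.02,0,0,0],[0,0,0.015,0,0,0],[0,0,0.01,0,0,0],[0,0,0.005,0,0,0],[0,0,0.003,0,0,0],[0,0,0,0,0,0],[0,0,0,0,0,0]]
  ]
}}

```text
clock: 8.88
tool_pos: [0.5917, -0.2698, 0.1428]
ee_rot: [0.0, 0.707, 0.707, 0.0]
contact_force: [0.3, 0.5, -0.8]
gripper_width: 0.0445
```

Call:
{"fn": "jog_arm", "kwargs": {
  "increments": [
    [[0.001,0,0.002,0,0,0],[0,0,0.001,0,0,0],[0,0,0.0,0,0,0],[0,0,0,0,0,0]]
  ]
}}

```text
clock: 9.38
tool_pos: [0.5916, -0.2686, 0.1395]
ee_rot: [0.0, 0.707, 0.707, 0.0]
contact_force: [0.0, -0.6, 0.3]
gripper_width: 0.0442
```

Call:
{"fn": "jog_arm", "kwargs": {
  "increments": [
    [[0,0,0,0,0,0],[0,0,0,0,0,0],[0,0,0,0,0,0],[0,0,0,0,0,0],[0,0,0,0,0,0]]
  ],
  "grip": -1
}}

```text
clock: 10.0
tool_pos: [0.5915, -0.2686, 0.1393]
ee_rot: [-0.0, 0.707, 0.707, -0.0]
contact_force: [-0.4, -0.1, -1.2]
gripper_width: 0.0854
```

Call:
{"fn": "jog_arm", "kwargs": {
  "increments": [
    [[0,0,-0.02,0,0,0],[0,0,-0.03,0,0,0],[0,0,-0.04,0,0,0],[0,0,-0.04,0,0,0],[0,0,-0.04,0,0,0],[0,0,-0.03,0,0,0],[0,0,0,0,0,0]]
  ]
}}

```text
clock: 10.88
tool_pos: [0.5919, -0.2696, 0.3438]
ee_rot: [0.003, 0.707, 0.707, 0.001]
contact_force: [-0.4, -1.0, -0.3]
gripper_width: 0.0852
```

Run:
```python
from h import *
from m import fitc
for n in("scene","side"):
    c=optics.camera(n);W=cloud(c)
    P=W.reshape(-1,3);C=c["pixels"].reshape(-1,3).astype(int)
    f=np.isfinite(P[:,2])&(np.hypot(P[:,0]-.592,P[:,1]+.268)<.06)
    br=f&(C[:,0]>C[:,2]+15)&(P[:,2]>.1)
    for a,b in((.105,.14),(.14,.175)):
        q=P[br&(P[:,2]>a)&(P[:,2]<b)]
        if len(q)>20:print(n,"tube",a,b,len(q),fitc(q,.0225))
    t=P[f&(P[:,2]>.1)&(P[:,2]<.23)];print("top",np.percentile(t[:,2],99))
```

```text
scene tube 0.105 0.14 261 (array([ 0.59066989, -0.26804241]), np.float64(0.0007739258904115192))
scene tube 0.14 0.175 277 (array([ 0.59065209, -0.26817925]), np.float64(0.0007848465063674903))
top 0.18938182252467078
side tube 0.105 0.14 230 (array([ 0.59266728, -0.26851997]), np.float64(0.0006645276131607467))
side tube 0.14 0.175 242 (array([ 0.59267705, -0.26836159]), np.float64(0.0006562366823079362))
top 0.19006985733887544
```

The tube stands upright in the cup: top at 0.189, centred within 1.5 mm. Now to the knob.

Call:
{"fn": "jog_arm", "kwargs": {
  "increments": [
    [[0.02,0,0,0,0,0],[0.04,-0.002,0,0,0,0],[0.04,-0.002,0,0,0,0],[0.04,-0.002,0,0,0,0],[0.04,-0.002,0,0,0,0],[0.04,-0.002,0,0,0,0],[0.04,-0.002,0,0,0,0],[0.04,0,0,0,0,0],[0.03,0,0,0,0,0],[0.02,0,0,0,0,0],[0,0,0,0,0,0],[0,0,0,0,0,0]]
  ]
}}

```text
clock: 12.48
tool_pos: [0.5795, 0.0796, 0.3392]
ee_rot: [0.0, 0.708, 0.706, -0.0]
contact_force: [0.3, -0.6, 0.1]
gripper_width: 0.085
```

Run:
```python
from h import *
o,c,W=wrist("w2");print(o["tool_pos"],o["contact_force"])
P=W.reshape(-1,3);C=c["pixels"].reshape(-1,3).astype(int);f=np.isfinite(P[:,2])
k=P[f&(C[:,0]>90)&(C[:,1]<50)&(C[:,2]<50)&(P[:,2]>.225)&(P[:,2]<.25)];print("knob",len(k),k.min(0),k.max(0),(k.min(0)+k.max(0))/2)
# gate/rail black top plane z~.205
g=f&(C.max(1)<60)&(P[:,2]>.198)&(P[:,2]<.212)&(P[:,1]>.11)&(P[:,1]<.2)
Q=P[g]
for x in np.arange(.40,.74,.03):
    b=Q[abs(Q[:,0]-x)<.006]
    if len(b)>5:print(x.round(2),np.percentile(b[:,1],[2,98]).round(4),len(b))
# rod: z .165-.185
m=f&(P[:,2]>.170)&(P[:,2]<.182)&(P[:,1]>.08)&(P[:,1]<.14)&(C.max(1)>90)&(C.max(1)-C.min(1)<25)
Q=P[m]
for x in np.arange(.44,.74,.015):
    b=Q[abs(Q[:,0]-x)<.006]
    if len(b)>3:print("rod",x.round(3),np.median(b[:,1]).round(4),b[:,2].max().round(4),len(b))
```

```text
[0.57954931 0.07958062 0.33923859] [ 0.34775201 -0.59124097  0.09038204]
knob 35 [0.57453663 0.12764018 0.22629632] [0.58503781 0.13041385 0.23733345] [0.57978722 0.12902702 0.23181489]
0.4 [0.1512 0.1701] 624
0.43 [0.1494 0.1683] 649
0.46 [0.1476 0.1654] 593
0.49 [0.1463 0.163 ] 563
0.52 [0.1445 0.1553] 296
0.67 [0.1357 0.1504] 319
0.7 [0.1345 0.1989] 2242
rod 0.485 0.1263 0.1767 16
rod 0.5 0.1288 0.1817 57
rod 0.515 0.1266 0.1811 277
rod 0.53 0.1259 0.1778 284
rod 0.545 0.1252 0.1772 280
rod 0.56 0.1244 0.1774 280
rod 0.575 0.1258 0.1766 92
rod 0.59 0.123 0.1767 171
rod 0.605 0.1215 0.1772 276
rod 0.62 0.1208 0.1769 194
rod 0.635 0.1188 0.1793 103
rod 0.65 0.1187 0.1819 274
rod 0.665 0.1159 0.182 370
rod 0.68 0.1129 0.1819 432
rod 0.695 0.1172 0.182 458
```

View pics/w2.png

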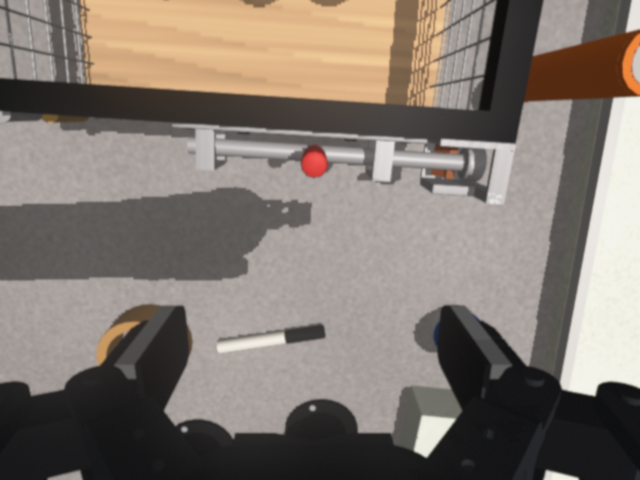

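Picture 6 shows the knob at (315,162), the nose and lip at about (450,160), and the path to the gate clear of the tube. The leaf line slopes −3.3° and the knob is at about (0.580, 0.1225). I'll align above it first, then descend.

Call:
{"fn": "jog_arm", "kwargs": {
  "increments": [
    [[0,0,0,0,0,3.3],[0.02,-0.001,0,0,0,0],[0.023,-0.001,0.02,0,0,0],[0,0,0.025,0,0,0],[0,0,0.02,0,0,0],[0,0,0,0,0,0],[0,0,0,0,0,0]]
  ]
}}

```text
clock: 13.4
tool_pos: [0.5804, 0.1248, 0.2752]
ee_rot: [0.0, 0.727, 0.687, 0.0]
contact_force: [0.6, 0.0, 0.1]
gripper_width: 0.0852
```

Run:
```python
from h import *
o,c,W=wrist("w3",(120,0,520,300),2);print(o["tool_pos"],o["ee_rot"],o["contact_force"])
P=W.reshape(-1,3);C=c["pixels"].reshape(-1,3).astype(int);f=np.isfinite(P[:,2])
r=f&(C[:,0]>90)&(C[:,1]<60)&(C[:,2]<60)&(P[:,2]>.22)&(P[:,2]<.25)
k=P[r&(P[:,2]>.236)];print("knob",len(k),k.min(0),k.max(0),(k.min(0)+k.max(0))/2,P[r][:,2].max())
```

```text
[0.58036526 0.12484506 0.27523014] [2.05180678e-04 7.26962060e-01 6.86677433e-01 4.73670942e-04] [0.6122085  0.04604516 0.12534613]
knob 64 [0.5742666  0.12648698 0.23607835] [0.58658274 0.13062774 0.23896157] [0.58042467 0.12855736 0.23751996] 0.23896156717338576
```

View pics/w3.png

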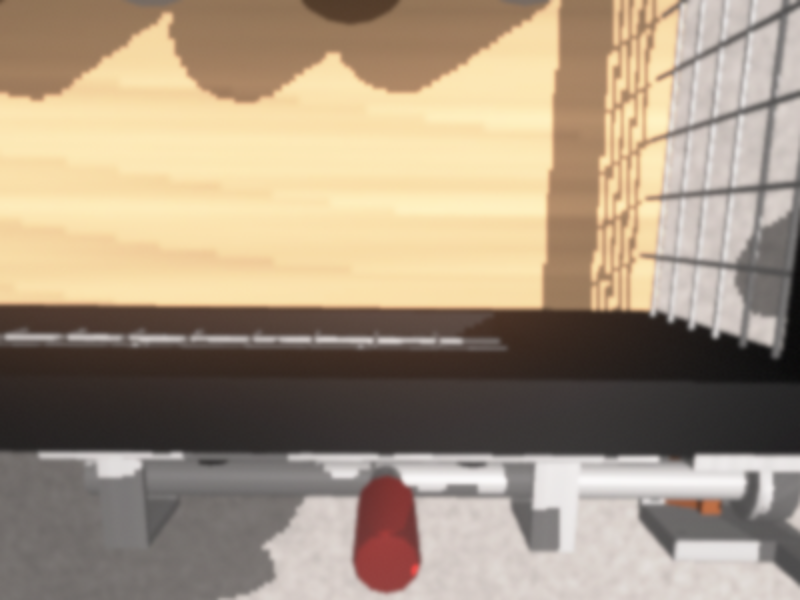

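Picture 7 shows the knob cap at crop (386,560) → full (313,280), with the leaf parallel to the image rows. I'll cross-check it with a ray at z = 0.239.

Run:
```python
from h import *
d=np.load("w3.npz");T=d["T"];K=d["K"]
r=T[:3,:3]@np.linalg.inv(K)@[313,280,1];print(T[:3,3]+r*(.239-T[2,3])/r[2])
P=d["W"].reshape(-1,3)[:];C=d["I"].reshape(-1,3).astype(int)
r=(C[:,0]>100)&(C[:,0]>2*C[:,1])&(P[:,2]>.235)&(P[:,2]<.246);k=P[r];print(k.min(0),k.max(0))
```

```text
[0.58046279 0.12375932 0.239     ]
[0.57360255 0.11650264 0.23502332] [0.58728224 0.13067639 0.24125664]
```

Call:
{"fn": "jog_arm", "kwargs": {
  "increments": [
    [[-0.001,0,0.02,0,0,0],[0,0,0.02,0,0,0],[0,0,0.02,0,0,0],[0,0,0.011,0,0,0],[0,0,0,0,0,0],[0,0,0,0,0,0]]
  ]
}}

```text
clock: 14.2
tool_pos: [0.5805, 0.1235, 0.2043]
ee_rot: [0.0, 0.727, 0.686, 0.001]
contact_force: [0.4, -0.4, 0.8]
gripper_width: 0.0855
```

Call:
{"fn": "jog_arm", "kwargs": {
  "increments": [
    [[0,0,0,0,0,0],[0,0,0,0,0,0],[0,0,0,0,0,0],[0,0,0,0,0,0],[0,0,0,0,0,0],[0,0,0,0,0,0],[0,0,0,0,0,0],[0,0,0,0,0,0]]
  ],
  "grip": 1,
  "squeeze": 50
}}

```text
clock: 15.2
tool_pos: [0.58, 0.1235, 0.2035]
ee_rot: [0.0, 0.727, 0.686, 0.0]
contact_force: [-0.5, 0.3, 3.1]
gripper_width: 0.0148
```

Call:
{"fn": "jog_arm", "kwargs": {
  "increments": [
    [[0,0,-0.004,0,0,0],[0,0,-0.004,0,0,0],[0,0,-0.003,0,0,0],[0,0,0,0,0,0],[0,0,0,0,0,0]]
  ]
}}

```text
clock: 15.82
tool_pos: [0.5798, 0.1235, 0.2142]
ee_rot: [-0.0, 0.727, 0.686, -0.0]
contact_force: [-0.9, -0.1, -2.3]
gripper_width: 0.0148
```

Run:
```python
from h import *
o,c,W=wrist("w4",(120,0,520,300),2);print(o["tool_pos"],o["ee_rot"],o["contact_force"],o["gripper_width"])
d=optics.camera("scene");save(d,"s4",(300,125,490,275),4)
```

```text
[0.57980408 0.12347773 0.21416896] [-1.26739686e-04  7.27187387e-01  6.86438974e-01 -1.49433646e-04] [-0.87234447 -0.10159263 -2.28034227] 0.01481538030572742
```

View pics/s4.png

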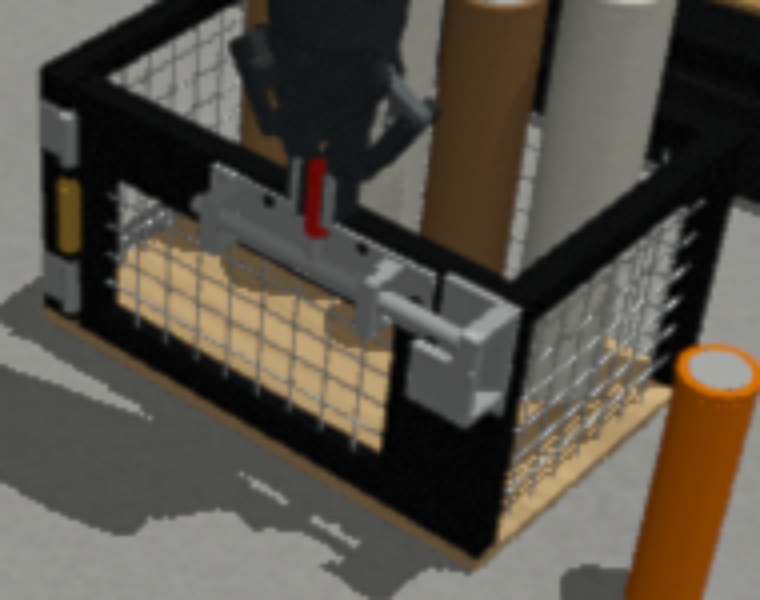

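Picture 8 shows the rod lifted with the knob at crop (315,200), and the −2.3 N matches the bolt's weight. Now I'll draw it towards the hinge (tool −y).

Call:
{"fn": "jog_arm", "kwargs": {
  "increments": [
    [[0,-0.004,0,0,0,0],[0,-0.005,0,0,0,0],[0,-0.005,0,0,0,0],[0,0,0,0,0,0]]
  ]
}}

```text
clock: 16.42
tool_pos: [0.5652, 0.1244, 0.2143]
ee_rot: [-0.0, 0.727, 0.687, -0.0]
contact_force: [-1.9, 0.2, -1.7]
gripper_width: 0.0146
```

Call:
{"fn": "jog_arm", "kwargs": {
  "increments": [
    [[0,-0.006,0,0,0,0],[0,-0.006,0,0,0,0],[0,-0.007,0,0,0,0],[0,-0.007,0,0,0,0],[0,-0.004,0,0,0,0],[0,0,0,0,0,0],[0,0,0,0,0,0]]
  ]
}}

```text
clock: 17.3
tool_pos: [0.5356, 0.1263, 0.2141]
ee_rot: [-0.0, 0.727, 0.687, -0.0]
contact_force: [-0.9, 2.2, -1.1]
gripper_width: 0.015
```

Call:
{"fn": "jog_arm", "kwargs": {
  "increments": [
    [[-0.003,-0.0005,0,0,0,1],[-0.0058,-0.001,0,0,0,2],[-0.0058,-0.001,0,0,0,2],[0,0,0,0,0,0],[0,0,0,0,0,0]]
  ]
}}

```text
clock: 17.92
tool_pos: [0.5325, 0.1115, 0.2144]
ee_rot: [0.0, 0.756, 0.654, 0.0]
contact_force: [0.7, 2.7, -2.7]
gripper_width: 0.0146
```

Call:
{"fn": "jog_arm", "kwargs": {
  "increments": [
    [[-0.0058,-0.001,0,0,0,2],[-0.0058,-0.001,0,0,0,2],[-0.0058,-0.001,0,0,0,2],[-0.0058,-0.001,0,0,0,2],[-0.0058,-0.001,0,0,0,2],[-0.0058,-0.001,0,0,0,2],[-0.0058,-0.001,0,0,0,2],[-0.0058,-0.001,0,0,0,2],[0,0,0,0,0,0],[0,0,0,0,0,0],[0,0,0,0,0,0],[0,0,0,0,0,0]]
  ]
}}

```text
clock: 19.42
tool_pos: [0.5126, 0.0692, 0.2144]
ee_rot: [0.0, 0.84, 0.542, 0.0]
contact_force: [1.7, 2.4, -2.2]
gripper_width: 0.0148
```

Run:
```python
from h import *
o,c,W=wrist("w5");
for k in("clock","tool_pos","contact_force","ft_torque","gripper_width"):print(k,o[k])
H=np.array([.3699,.1617]);u=np.array([.9983,-.0576]);n=np.array([-.0576,-.9983])
d=o["tool_pos"][:2]-H
r=np.hypot(*d);ang=np.arctan2(d@n,d@u);off=np.arcsin(.026/r);print("gate",ang-off,"draw",.212-np.sqrt(r*r-.026**2))
s=optics.camera("scene");i=optics.camera("side");save(s,"s6");save(i,"i6")
P=cloud(s).reshape(-1,3);C=s["pixels"].reshape(-1,3).astype(int)
m=np.isfinite(P[:,2])&(P[:,2]>.197)&(P[:,2]<.212)&(C.max(1)<65)&(P[:,0]>.4)&(P[:,0]<.7)&(P[:,1]<.125)&(P[:,1]>-.02)
Q=P[m]
for x in np.arange(.40,.7,.03):
    b=Q[abs(Q[:,0]-x)<.006]
    if len(b)>3:print(x.round(2),np.percentile(b[:,1],[5,95]).round(4),len(b))
```

```text
clock 19.425
tool_pos [0.51264623 0.06915054 0.21435432]
contact_force [ 1.68974876  2.37873299 -2.22397855]
ft_torque [ 0.44986485 -0.45126491  0.01431268]
gripper_width 0.014754385559928569
gate 0.36414820058159586 draw 0.043875378342759036
0.43 [0.1214 0.1246] 7
0.46 [0.1084 0.1127] 6
0.52 [0.0813 0.1024] 23
0.55 [0.0671 0.0887] 35
0.58 [0.0535 0.0735] 34
0.61 [0.04   0.0605] 36
0.64 [0.0364 0.0488] 15
```

```bash
python3 -c "
import cv2
a=cv2.imread('pics/s6.png');cv2.imwrite('pics/s6b.png',cv2.resize(a[90:390,130:530],None,fx=2,fy=2))"
```

```text
(no output)
```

View pics/s6b.png

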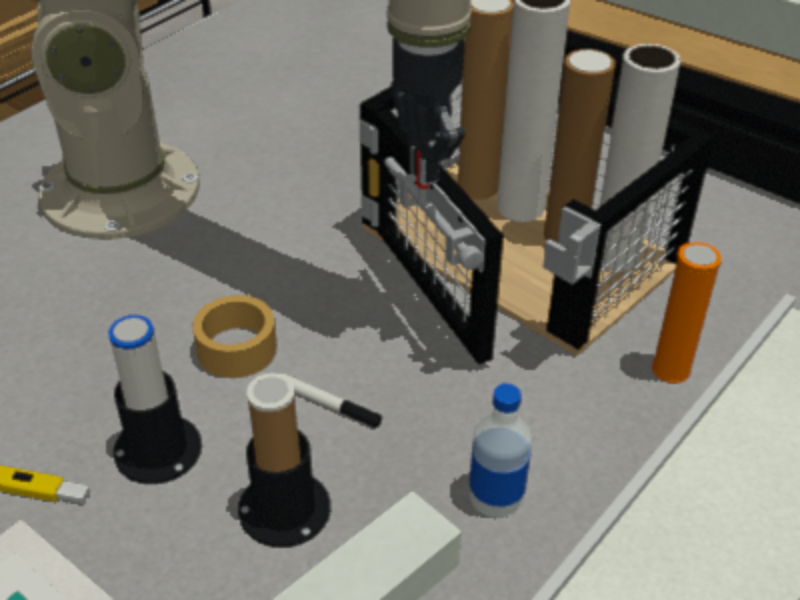

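Picture 9 shows the gate ajar, its edge at (490,290), with the knob held. The kraft tube is upright in the cup (275,440) and the other objects are in place. The leaf slope gives about 0.37 rad and the drawn length about 0.044 m. I'll settle briefly and hand in.

Call:
{"fn": "jog_arm", "kwargs": {
  "increments": [
    [[0,0,0,0,0,0],[0,0,0,0,0,0],[0,0,0,0,0,0],[0,0,0,0,0,0]]
  ]
}}

```text
clock: 20.08
tool_pos: [0.5125, 0.0691, 0.2143]
ee_rot: [0.0, 0.84, 0.542, 0.0]
contact_force: [3.2, 2.1, -1.8]
gripper_width: 0.0148
```

```bash
python3 -c "
from h import *
o=manip.observe();print(o['tool_pos'],o['contact_force'],abs(o['qvel']).max());print(manip.finish_job())"
```

```text
[0.51247485 0.06914127 0.21434342] [ 3.21372427  2.10936175 -1.84917481] 0.0011490458209076496
the job is handed in; nothing more can be done
None
```

The job is done and handed in at about 20 s of the 61 s. The kraft tube stands upright in the empty cup, the bolt is drawn, and the arm is holding the gate ajar by the knob.

- **Tube:** it is within about 1.5 mm of the cup's axis with its top at 0.189 m, and I let go of it there.
- **Bolt:** I lifted it by about 11 mm and drew it about 44 mm. The force readings I took, one after each step, stayed at 3 N or below while drawing it, so I saw no sign of it being forced against the keeper.
- **Gate:** arm kinematics give 0.364 rad open and the leaf's slope in the scene camera gives about 0.37 rad, so the two agree. At hand-in the arm was still, with about 4 N on the tool.
- **Other objects:** in the last picture the other objects in view showed no sign of being moved. I checked that by eye, not by measuring each one; the paperweight was outside that crop.

No check failed. The one disagreement was in the knob's position, where the cameras differed by about 3 mm in y and 5 mm in x at most; I used the close wrist view. I viewed 9 pictures.

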